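Fit the spacer collar and lock the arbor of the cutter-setting stand

ROBOT

A 6-joint arm with a two-finger parallel gripper is mounted at the origin on the work surface. World frame = base frame: x ahead of the robot, y to its left, z up, the work surface at z = 0. Lengths are in m, angles in rad, forces in N, time in s.
With the tool pointing down it reaches from about 0.15 to 0.775 m from the base axis. Payload 6.1 kg.
Tool frame: the origin (TCP) lies at the very end of the fingers, on their centre line; the grasp point (between the pads) lies bot.hold_point_z behind it (bot.hold_point_z is the distance from the TCP to the grasp point, in m); z points along the fingers, y is the line along which they close (so a half turn about z gives the same grasp; the last joint's range is limited). The gripper opens to 85 mm and grips with 20 to 120 N. Pads are 22 mm wide; open, the fingers measure 114 mm over their backs; the gripper's body (76 mm by 85 mm) begins 54 mm behind the grasp point. The pads swing forward as they close: fully open they stand 13 mm farther back than shut.
Start: joints at [-1.139, 0.126, -0.04, 1.405, 0, 1.571], TCP at [0.22, -0.477, 0.198] pointing down, gripper open.
Joint ranges: [-2.72, 2.72], [-0.95, 1.95], [-1.27, 1.35], [-1.78, 2.02], [-1.46, 1.47], [-3.14, 3.14]. Speed limits (rad/s): [2.39, 2.39, 3.01, 3.14, 3.14, 3.14].

INTERFACE

Orientations are given as [roll, pitch, yaw] about the fixed x, y, z axes, in that order (R = Rz(yaw) Ry(pitch) Rx(roll)).
In Python, from workcell import sensors, viewer, bot gives the robot as it stands.
- The arm moves only by the shell command python3 -m inch 'ROWS' [FORCE]. ROWS is a JSON object of lists of equal length, an entry for each row: "slide": the shift along the world's x, y, z in m, a list of three; "dr": the turn, a rotation vector about the world's x, y, z in degrees, a list of three; "claw": the closure, from 0 (fully open) to 1 (shut). In form: {"slide": [[x, y, z], ...], "dr": [[ax, ay, az], ...], "claw": [claw, ...]}. A call has 1 to 20 rows; each row is the pose to reach, as a shift and turn from the pose commanded when the call began; what a row does not reach only later rows make up. A row lasts 1/10 s, in which the tool goes at most 50 mm and 8.59 degrees, less where a joint would pass 70% of its speed; a pose out of reach is approached as far as the arm can. A call with a gripper value outside its range is refused whole. The fingers move at their own pace and stop on an object; FORCE is the grip in N (left out, the last holds). Time passes only in rows, so rows that repeat a pose let the fingers close. It gives the time, the measured TCP pose, the force, the opening and the grip force at its end, in the units of the state.
- sensors.get_obs(): the state, without advancing time (a new reading comes with each control period).
- viewer.capture(name): name is "side" or "top" or "wrist"; returns the picture (400x640x3 uint8, blue, green, red); there is no depth.
- viewer.camera_model(name): a dict with "mtx" (3x3 intrinsics, pixels), "dist" ([k1, k2, p1, p2, k3] as OpenCV has them; the pictures are not rectified), "rvec" (rotation vector, rad) and "tvec" (3), from world to camera coordinates, as OpenCV has them. Camera axes: x right, y down, z forward; pixel columns grow to the right and rows downward; lengths in m; the calibration is good to about 2 mm. A picture is of the moment at which its call begins: read the wrist's pose just before it. camera_model takes no time and is no camera call; for the wrist camera it gives the pose at the moment of the call.
- bot.close_job(): hands the job in; it is judged then, once.
Trained networks look in the newest picture that a camera, given by its name, has taken for a name from the list of things; names that differ only in an ending like _2 or _b are one class to them, and where a whole thing is asked for, a point or a joint stands for the part that bears it (a point fixed in the world has none). Each returns a list of dicts, best first, with "conf" (0 to 1); they miss things now and then, are a little off and sometimes report something else, mostly with a low value. They report only what shows in the picture. A call takes as long as a camera call. They do not tell look-alikes from the thing itself.
- viewer.silhouettes(camera, target): "mask" (400x640 bool, what is visible of it) and "pixel" ([column, row] in pixels, amid what is visible of it).
- viewer.spot_point(camera, target): "pixel" ([column, row] in pixels: a listed point, or the origin of a listed thing).
The state is a dict: "time": time; "joint_positions": joint angles; "joint_vel": joint speeds; "effort": joint torques, N m; "eef_pos": TCP position; "ee_rot": TCP orientation; "contact_force": force on the tool from outside, world axes, zero at the start; "wrist_torque": the same for the moment, N m; "gripper_width": opening from 0.0 (shut) to 1.0 (fully open); "finger_force": force on a finger pad.
Only numpy, scipy, OpenCV 4.12 (cv2) and the standard library are available. Lean on these libraries where they do the work, as an engineer would, in place of code of your own. Each camera call takes 0.05 s, during which the arm holds its last target. There are 200 camera calls.

TASK

On the grey slope-fronted setting stand, lower the big spacer collar (the tall, wide steel ring) over the upright arbor until it sits flat and fully down on the shoulder; carry it all the way down in the gripper rather than dropping it. Then lock the arbor: turn the black bar knob on the stand's sloping front clockwise until it clicks past its detent and stays there by itself. Leave the other things on the bench where they lie.

Things in the scene. Friction and masses are not known exactly. Their poses are not given: they have to be found in the camera images.
- stand: fixed grey metal stand on a dark base plate 210 x 180 x 8 mm; body 190 mm long (x -90 to +100) and 140 wide. Origin on the bench under it, z up. Its -x end, facing roughly to the robot's right, is the low front, 30 mm high; from there the face slopes up at 30 degrees to x = +20 mm; behind, the flat top is 94 mm above the bench. Its place and yaw vary
- arbor_foot (a point): on the arbor's axis at the top of its shoulder, 104 mm above the bench, at x = +60 mm in the stand. The shoulder is a dark steel disc 56 mm across, 10 mm thick, on the flat top; from it the bright steel arbor, 20 mm in diameter, rises 50 mm straight up; its top 5 mm taper to 13 mm
- knob_grip (a point): on the lock knob's axis, 37 mm out from the slope, at (-54, 0, 94) mm in the stand. z points out along the axis (30 degrees from vertical, leaning to the stand's -x); x runs along the grip bar and turns with it. Black bar 44 mm long, 14 thick (along y): from 9 mm above this point to 23 mm below it, there a 46 mm disc 8 mm thick on a fixed 72 mm plate. White line on the bar's low end
- knob (a joint): knob angle, rad, grows clockwise (looking at the knob from outside). At 0.6 the bar points straight down the slope. Starts at 0 to 0.35; up to 0.48 it only rubs (0.03 Nm). There a spring detent resists at once with about 0.25 Nm, fading to its crest at 0.75. Let go before the crest it springs back; past it, it drives itself on and clicks free at 1.0, then only rubs to the hard stop at 1.2
- collar: the big spacer collar: plain steel ring 40 mm outside, 23 mm bore, 30 mm tall, about 180 g, standing on the bench on a flat end. Origin at the centre of its lower end, z along its bore. It goes over the arbor with 1.5 mm to spare all round
- washer: thin steel spacer, 40 mm outside, 8 mm tall, lying flat; not to be used. Origin at the centre of its underside
- bush: narrow steel bush, 28 mm outside, 11 mm bore (too small for the arbor), 30 mm tall, standing; not to be used. Origin at the centre of its underside
- offcut: dark wood offcut 50 x 100 x 22 mm; bystander. Origin under its centre
- tape: yellow tape roll, 90 mm outside, 19 mm high, lying flat; bystander. Origin under its centre
- wrench: steel spanner 180 mm long, lying flat; bystander. Origin under its middle, x along it
- clamp: blue spring clamp about 130 mm long, 24 mm high, lying flat; bystander. Origin under its pivot
- sander: cork sanding block 70 x 120 x 30 mm; bystander. Origin under its centre
Mind the look-alikes: they are no part of the job. Leave any orange or red look-alike of the collar alone.

How it is judged:
On the way, in this order (a step that is already met when the one before it is completed fails the run):
1. the collar is on the arbor, within 8 mm of the shoulder, upright, and still held by the fingers (horizontal distance between collar and arbor_foot below 0.0035 m and angle between collar's own z axis and vertical below 0.08 rad and z of collar in the frame of stand between 0.1005 and 0.1115 m and contact force between the fingers and collar above 0.5 N), for 0.1 s.
2. with the collar down on its shoulder the knob has been turned past its detent (beyond 0.9 rad) (horizontal distance between collar and arbor_foot below 0.0035 m and angle between collar's own z axis and vertical below 0.08 rad and z of collar in the frame of stand between 0.1005 and 0.1065 m and value of joint knob above 0.9 rad), for 0.2 s.
At the end, for the whole second after the job is handed in: the collar rests on the arbor's shoulder (lower end within 3 mm of it, centred on the arbor within 3.5 mm, within 0.08 rad of upright), at rest; the knob is clicked past its detent and left there (beyond 0.95 rad) and still (horizontal distance between collar and arbor_foot below 0.0035 m and angle between collar's own z axis and vertical below 0.08 rad and z of collar in the frame of stand between 0.1005 and 0.1065 m and value of joint knob above 0.95 rad and linear speed of collar below 0.01 m/s and velocity of joint knob between -0.05 and 0.05 rad/s); the robot touches nothing.
It fails at once if one of the other loose things (thin spacer, narrow bush, offcut, tape roll, spanner, spring clamp, sanding block) is moved more than 30 mm (distance of any of washer, bush, offcut, tape, wrench, clamp, sander from where it was at the start of the episode above 0.03 m).
It also fails if it takes over 58 s, if anything falls off the work surface, if the arm or the gripper's body presses on something with over 40 N, if the wrist force passes 120 N, or if a joint passes its speed limit or range.

## Working session

There is one attempt and no reset: what is moved stays moved. The work goes in short steps, Python scripts to look and compute and a shell command to move; the robot and the scene stay as the last step left them, time stands still between calls to the robot, and variables do not carry over. Pictures are saved under pics/ and viewed, at most 10 in all, crops included, and the job is handed in when it is done.

```bash
ls; mkdir -p pics; python3 - <<'E'
from workcell import sensors, viewer, bot
import cv2, numpy as np
print(bot.hold_point_z); o=sensors.get_obs(); print(o)
ims=[]
for c in ["side","top"]:
    im=viewer.capture(c); cv2.imwrite(f"pics/{c}0.png",im)
    m=viewer.camera_model(c); R=cv2.Rodrigues(m["rvec"])[0]; print(c, "cam at", (-R.T@np.array(m["tvec"]).reshape(3)).round(3), m["mtx"][0][0])
    for t in ["arbor_foot","knob_grip","collar","washer","bush","stand"]:
        print(t,[(np.round(d["pixel"]).tolist(),round(d["conf"],2)) for d in viewer.spot_point(c,t)])
E
```

```text
pics
0.0187
{'time': 0.0, 'joint_positions': array([-1.13897266e+00,  1.26375226e-01, -4.06209645e-02,  1.40541745e+00,
        3.34898756e-05,  1.57080109e+00]), 'joint_vel': array([ 0.00207613,  0.00165054, -0.00154641,  0.00189662,  0.00036529,
       -0.00016042]), 'effort': array([-6.42931536e-04, -4.35909104e+01,  3.52928424e+01,  1.70749339e-02,
        5.91267485e-05,  5.46967058e-06]), 'eef_pos': array([ 0.21953791, -0.47637031,  0.1972251 ]), 'ee_rot': array([-3.13997534e+00, -3.34821287e-05,  4.31818849e-01]), 'contact_force': array([-0.29503489, -0.92554813,  0.17179202]), 'wrist_torque': array([-0.02760189, -0.05344086, -0.0358163 ]), 'finger_force': 0.0, 'gripper_width': 0.997273810836673}
side cam at [ 0.197 -0.803  0.993] 413.36240501737205
arbor_foot [([300.0, 156.0], 0.93), ([246.0, 157.0], 0.54)]
knob_grip [([325.0, 176.0], 0.6)]
collar [([342.0, 280.0], 0.78), ([378.0, 281.0], 0.7), ([359.0, 304.0], 0.51)]
washer [([362.0, 305.0], 0.54), ([312.0, 252.0], 0.49)]
bush [([373.0, 252.0], 0.69), ([316.0, 192.0], 0.48)]
stand [([317.0, 191.0], 0.9)]
top cam at [0.417 0.041 1.508] 509.30128132701145
arbor_foot [([270.0, 193.0], 0.62)]
knob_grip [([307.0, 181.0], 0.67), ([294.0, 190.0], 0.42)]
collar [([430.0, 185.0], 0.52), ([444.0, 212.0], 0.49), ([418.0, 215.0], 0.46)]
washer [([377.0, 226.0], 0.39)]
bush [([397.0, 168.0], 0.59)]
stand [([293.0, 190.0], 0.69)]
```

View pics/side0.png

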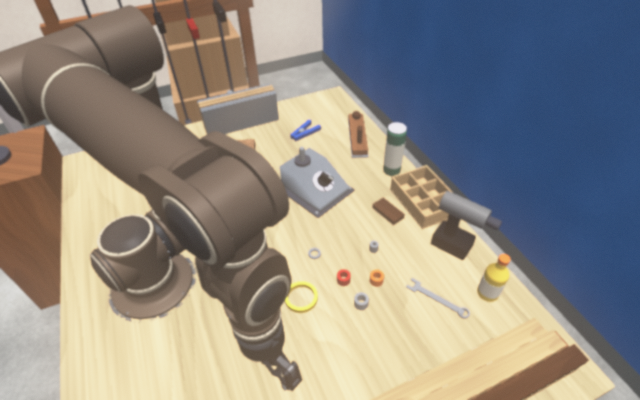

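View pics/top0.png

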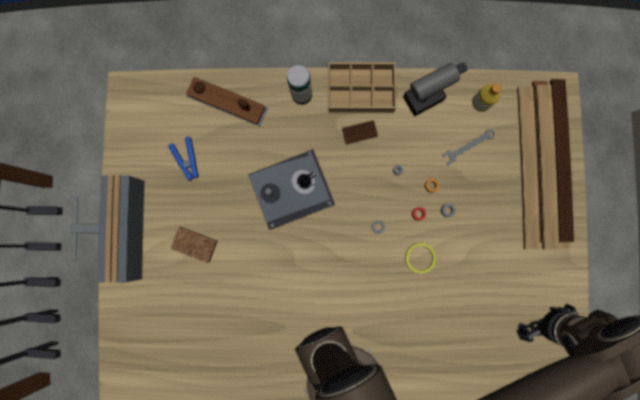

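The side view shows the steel collar at (361,301), with the red and orange look-alikes at (344,277) and (377,277), the washer at (314,253) and the bush at (373,246). The top view shows the collar at (447,210), arbor at (270,193) and knob at (305,181).

```bash
cat > h.py <<'E'
from workcell import sensors, viewer, bot
import cv2, numpy as np
from scipy.spatial.transform import Rotation as Ro
def ray(m,px):
    R=cv2.Rodrigues(np.array(m["rvec"],float))[0]; t=np.array(m["tvec"],float).reshape(3)
    u=cv2.undistortPoints(np.array([[px]],float),np.array(m["mtx"]),np.array(m["dist"]))[0,0]
    return -R.T@t, R.T@np.array([u[0],u[1],1.])
def at(m,px,z):
    c,d=ray(m,px); return c+d*(z-c[2])/d[2]
def proj(m,P): return cv2.projectPoints(np.array(P,float).reshape(-1,3),np.array(m["rvec"],float),np.array(m["tvec"],float),np.array(m["mtx"]),np.array(m["dist"]))[0].reshape(-1,2)
E
python3 - <<'E'
from h import *
t=viewer.camera_model("top"); s=viewer.camera_model("side"); w=viewer.camera_model("wrist")
for n,a,b,z in [("collar",(447.5,210),(361,300.5),.02),("red",(419,214),(344,277),.02),("orange",(432,186),(377,278),.02),("washer",(377,227),(314,253),.004),("bush",(397,170),(373,246),.02),("foot",(270,193),(300,156),.104),("knob",(306,181),(325,176),.094)]:
    print(n,at(t,a,z).round(3),at(s,b,z).round(3))
o=sensors.get_obs(); R=Ro.from_euler("xyz",o["ee_rot"])
c,d=ray(w,(320,200)); print("wristcam in tool",R.inv().apply(c-o["eef_pos"]).round(3),R.inv().apply(d).round(3),w["mtx"][0][0])
E
```

```text
collar [ 0.507 -0.305  0.02 ] [ 0.509 -0.305  0.02 ]
red [ 0.495 -0.22   0.02 ] [ 0.5   -0.219  0.02 ]
orange [ 0.578 -0.26   0.02 ] [ 0.582 -0.26   0.02 ]
washer [ 0.457 -0.098  0.004] [ 0.461 -0.095  0.004]
bush [ 0.625 -0.157  0.02 ] [ 0.626 -0.157  0.02 ]
foot [0.549 0.208 0.104] [0.552 0.23  0.104]
knob [0.583 0.108 0.094] [0.592 0.112 0.094]
wristcam in tool [ 0.081 -0.    -0.176] [-0.32   0.008  0.947] 296.76762401290085
```

```bash
python3 -m inch '{"slide":[[0.14,0.085,0],[0.288,0.172,-0.03],[0.288,0.172,-0.05],[0.288,0.172,-0.05],[0.288,0.172,-0.05],[0.288,0.172,-0.05],[0.288,0.172,-0.05],[0.288,0.172,-0.05],[0.288,0.172,-0.05],[0.288,0.172,-0.05]],"dr":[[0,0,10],[0,0,20],[0,0,20],[0,0,20],[0,0,20],[0,0,20],[0,0,20],[0,0,20],[0,0,20],[0,0,20]],"claw":[0,0,0,0,0,0,0,0,0,0]}' 40
python3 - <<'E'
from h import *
o=sensors.get_obs(); m=viewer.camera_model("wrist"); im=viewer.capture("wrist"); cv2.imwrite("pics/w1.png",im)
print(o["eef_pos"],o["ee_rot"])
for d in viewer.silhouettes("wrist","collar"):
    y,x=np.where(d["mask"]); b=(x.min(),x.max(),y.min(),y.max()); print(d["conf"],d["pixel"],b,at(m,d["pixel"],.015).round(4), im[d["mask"]].mean(0).round())
for d in viewer.spot_point("wrist","collar"): print(d["conf"],d["pixel"],at(m,d["pixel"],0).round(4))
E
```

```text
time: 1.7
eef_pos: [0.5071, -0.3053, 0.1483]
ee_rot: [3.141, 0.0, 0.78]
contact_force: [-0.8, -0.2, -0.7]
gripper_width: 1.0
finger_force: 0.0
[ 0.5071287  -0.30526327  0.1482665 ] [3.14146590e+00 3.12224502e-04 7.80207611e-01]
0.87 [314.9, 183.4] (np.int64(299), np.int64(336), np.int64(159), np.int64(199)) [ 0.5017 -0.306   0.015 ] [78. 80. 83.]
0.79 [245.5, 131.2] (np.int64(228), np.int64(271), np.int64(108), np.int64(148)) [ 0.4912 -0.2162  0.015 ] [ 29.  41. 123.]
0.67 [344.8, 89.7] (np.int64(316), np.int64(356), np.int64(74), np.int64(115)) [ 0.5908 -0.2597  0.015 ] [ 19.  88. 138.]
0.95 [317.9, 172.5] [ 0.51   -0.3024  0.    ]
0.83 [254.1, 128.0] [ 0.4967 -0.2191  0.    ]
0.81 [335.9, 97.6] [ 0.5801 -0.2594  0.    ]
```

View pics/w1.png

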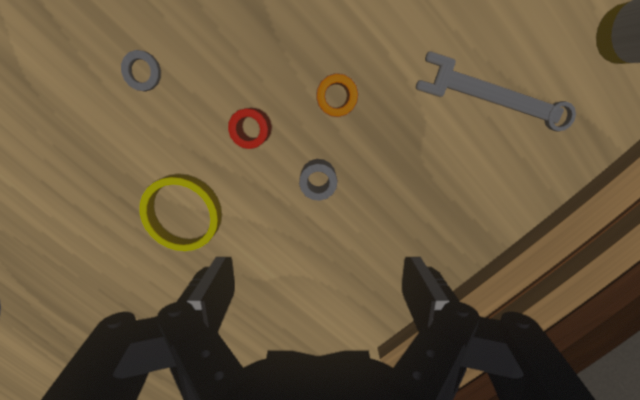

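The collar is at (318,180) in the wrist picture, with red at (249,128), orange at (337,95) and the spanner well clear on the right. I'll fit the collar's silhouette to its known size.

```bash
cat >> h.py <<'E'
from scipy.optimize import least_squares
def fitcyl(m,mask,z0,z1,r,x0):
    "xy of an upright cylinder from its mask: match centroid of silhouette"
    a=np.linspace(0,2*np.pi,60); q=np.argwhere(mask)[:,::-1].mean(0)
    def f(p):
        P=[[p[0]+r*np.cos(t),p[1]+r*np.sin(t),z] for z in(z0,z1) for t in a]
        h=cv2.convexHull(proj(m,P).astype(np.float32)); M=cv2.moments(h)
        return [M["m10"]/M["m00"]-q[0],M["m01"]/M["m00"]-q[1]]
    s=least_squares(f,x0,diff_step=1e-3); return s.x
E
python3 - <<'E'
from h import *
m=viewer.camera_model("wrist"); viewer.capture("wrist")
d=viewer.silhouettes("wrist","collar")[0]
mk=d["mask"].astype(np.uint8); c=cv2.findContours(mk,0,1)[0]; full=np.zeros_like(mk); cv2.fillPoly(full,[cv2.convexHull(max(c,key=cv2.contourArea))],1)
p=fitcyl(m,full>0,0,.03,.02,[.508,-.304]); print(p, full.sum())
a=np.linspace(0,2*np.pi,60);h=cv2.convexHull(proj(m,[[p[0]+.02*np.cos(t),p[1]+.02*np.sin(t),z] for z in(0,.03) for t in a]).astype(np.float32)); print(cv2.contourArea(h),h.min((0,1)),h.max((0,1)))
E
```

```text
[ 0.58073798 -0.25745118] 1413
1471.6279326232616 [315.2324    72.247406] [357.58487 116.55774]
```

```bash
python3 - <<'E'
from h import *
m=viewer.camera_model("wrist"); viewer.capture("wrist")
for d in viewer.silhouettes("wrist","collar"):
    mk=d["mask"].astype(np.uint8); c=cv2.findContours(mk,0,1)[0]; full=np.zeros_like(mk); cv2.fillPoly(full,[cv2.convexHull(max(c,key=cv2.contourArea))],1)
    p=fitcyl(m,full>0,0,.03,.02,at(m,d["pixel"],.015)[:2]); 
    a=np.linspace(0,2*np.pi,60);h=cv2.convexHull(proj(m,[[p[0]+.02*np.cos(t),p[1]+.02*np.sin(t),z] for z in(0,.03) for t in a]).astype(np.float32)); print(d["conf"],p,full.sum(),cv2.contourArea(h))
E
```

```text
0.91 [ 0.49778572 -0.21753913] 1378 1503.4858158100396
0.84 [ 0.50715122 -0.30409347] 1267 1321.0026449824218
0.83 [ 0.58080327 -0.25717676] 1489 1472.7136811618693
```

```bash
python3 -m inch '{"slide":[[0.001,0.001,-0.05],[0.001,0.001,-0.1],[0.001,0.001,-0.142],[0.001,0.001,-0.142],[0.001,0.001,-0.142],[0.001,0.001,-0.142],[0.001,0.001,-0.142],[0.001,0.001,-0.142],[0.001,0.001,-0.142],[0.001,0.001,-0.142],[0.001,0.001,-0.142]],"dr":[[0,0,0],[0,0,0],[0,0,0],[0,0,0],[0,0,0],[0,0,0],[0,0,0],[0,0,0],[0,0,0],[0,0,0],[0,0,0]],"claw":[0,0,0,0,0,1,1,1,1,1,1]}' 50
```

```text
time: 3.15
eef_pos: [0.5088, -0.3038, 0.0062]
ee_rot: [3.141, -0.0, 0.781]
contact_force: [-0.0, -0.5, -0.0]
gripper_width: 0.005
finger_force: 0.0
```

```bash
python3 - <<'E'
from h import *
a=viewer.capture("wrist"); s=viewer.capture("side")
cv2.imwrite("pics/w2.png",np.vstack([a[:, :],cv2.resize(s[200:330,260:468],(640,400),interpolation=cv2.INTER_CUBIC)])[:, :]);cv2.imwrite("pics/w2.png",cv2.resize(cv2.imread("pics/w2.png"),(480,600)))
E
```

```text
(no output)
```

View pics/w2.png

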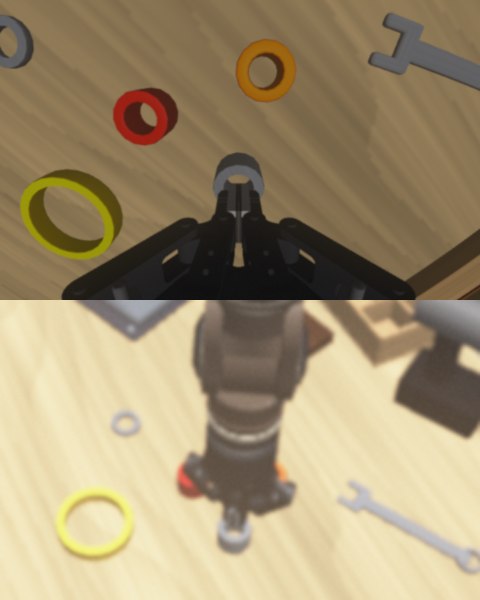

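The fingers are shut and the collar stands just beside them, at about (317,232) in the wrist picture. So the grasp missed. I'll measure the offset.

```bash
python3 - <<'E'
from h import *
m=viewer.camera_model("wrist"); o=sensors.get_obs(); R=Ro.from_euler("xyz",o["ee_rot"])
print(o["eef_pos"],o["ee_rot"],o["gripper_width"],o["joint_positions"].round(3)); print("tcp px",proj(m,o["eef_pos"]),proj(m,o["eef_pos"]+R.apply([0,0,-.0187])))
im=viewer.capture("wrist")
for d in viewer.spot_point("wrist","collar"): print(d["conf"],d["pixel"],at(m,d["pixel"],0).round(4))
for d in viewer.silhouettes("wrist","collar"):
    y,x=np.where(d["mask"]); print(d["conf"],d["pixel"],x.min(),x.max(),y.min(),y.max())
# ellipse of the collar's top face expected at eef xy + k along tool x
for k in (0,.01,.02,.03,.04): print(k,proj(m,o["eef_pos"]*[1,1,0]+[0,0,.03]+R.apply([k,0,0])).round(0),proj(m,o["eef_pos"]*[1,1,0]+R.apply([k,0,0])).round(0))
cv2.imwrite("pics/w3.png",cv2.resize(im[150:400,180:460],(784,700))[:600])
E
```

```text
[ 0.5086787  -0.30377892  0.00598101] [-3.14153994e+00  3.38401730e-05  7.80867811e-01] -0.002011116188303192 [-0.538  0.316 -0.228  1.026 -0.     1.822]
tcp px [[318.27982401 231.68790585]] [[318.35607821 244.98924235]]
0.83 [317.9, 226.1] [ 0.5095 -0.3027  0.    ]
0.76 [209.4, 151.1] [ 0.4979 -0.2194  0.    ]
0.97 [191.3, 157.7] 151 238 116 193
0.64 [318.9, 228.3] 284 351 203 263
0.6 [368.8, 88.6] 315 394 51 135
0 [[318. 249.]] [[318. 228.]]
0.01 [[318. 233.]] [[318. 214.]]
0.02 [[318. 217.]] [[318. 200.]]
0.03 [[318. 200.]] [[318. 185.]]
0.04 [[318. 182.]] [[318. 169.]]
```

View pics/w3.png

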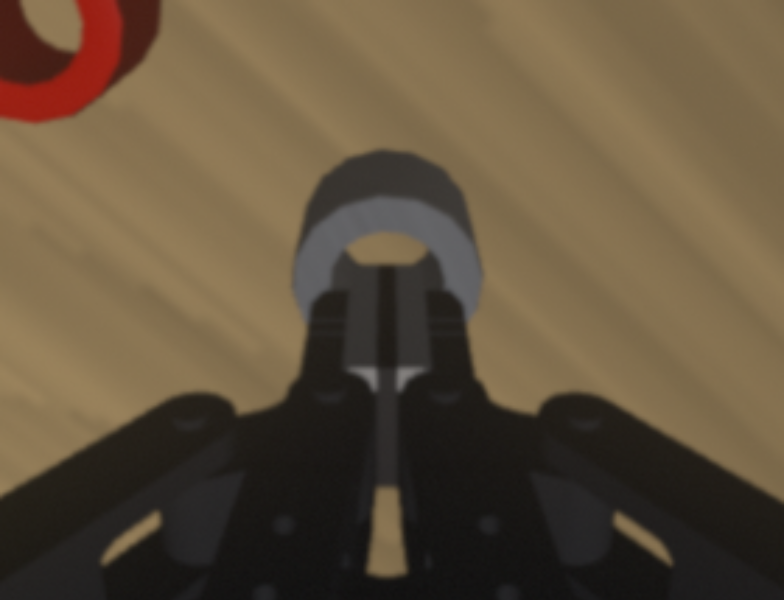

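The collar stands centred under the tool and the shut fingertips show above or inside its bore, so they never straddled it. I'll check where the fingertips should appear against where they do.

```bash
python3 - <<'E'
from h import *
m=viewer.camera_model("wrist"); o=sensors.get_obs(); R=Ro.from_euler("xyz",o["ee_rot"])
f=lambda *p: proj(m,o["eef_pos"]+R.apply(p)).round(0)[0]
for z in (0,-.013,-.02,-.03,-.04,-.05): print(z,"open",[f(x,.0425,z) for x in(-.011,0,.011)],"shut",[f(x,0.0,z) for x in (-.011,0,.011)])
s=viewer.camera_model("side"); print("side px of tcp",proj(s,o["eef_pos"]))
print("side collar",[ (d["pixel"],d["conf"]) for d in (viewer.capture("side") is not None and viewer.spot_point("side","collar"))], proj(s,o["eef_pos"]*[1,1,0]))
E
```

```text
0 open [array([382., 247.]), array([383., 232.]), array([385., 216.])] shut [array([318., 247.]), array([318., 232.]), array([318., 216.])]
-0.013 open [array([386., 256.]), array([388., 241.]), array([389., 224.])] shut [array([318., 257.]), array([318., 241.]), array([318., 224.])]
-0.02 open [array([389., 262.]), array([390., 246.]), array([392., 229.])] shut [array([318., 262.]), array([318., 246.]), array([318., 229.])]
-0.03 open [array([393., 271.]), array([394., 254.]), array([396., 236.])] shut [array([318., 272.]), array([318., 254.]), array([318., 236.])]
-0.04 open [array([397., 281.]), array([399., 263.]), array([401., 245.])] shut [array([318., 282.]), array([318., 264.]), array([318., 245.])]
-0.05 open [array([402., 293.]), array([404., 274.]), array([406., 254.])] shut [array([318., 293.]), array([318., 274.]), array([319., 255.])]
side px of tcp [[360.52935722 302.96650622]]
side collar [([358.5, 304.2], 0.47), ([341.0, 281.5], 0.46), ([376.0, 276.5], 0.43)] [[360.42953906 304.10881918]]
```

In the picture the fingertips sit some 40 mm behind the stated TCP. I'll raise the arm clear and check that from the side camera.

```bash
python3 -m inch '{"slide":[[0,0,0.05],[0,0,0.08],[0,0,0.08],[0,0,0.08]],"dr":[[0,0,0],[0,0,0],[0,0,0],[0,0,0]],"claw":[1,1,1,1]}'
python3 - <<'E'
from h import *
s=viewer.camera_model("side"); o=sensors.get_obs(); R=Ro.from_euler("xyz",o["ee_rot"]); im=viewer.capture("side")
P=proj(s,[o["eef_pos"]+R.apply([0,0,-k]) for k in (0,.02,.04)])
print(P)
c=cv2.resize(im[230:330,290:430],(784,560),interpolation=cv2.INTER_CUBIC)
for p in P: cv2.drawMarker(c,tuple(int(v) for v in ((p-[290,230])*5.6)),(0,255,0),0,12,1)
cv2.imwrite("pics/s4.png",c)
E
```

```text
time: 3.9
eef_pos: [0.5092, -0.3041, 0.0867]
ee_rot: [3.14, -0.0, 0.781]
contact_force: [0.1, 0.9, -1.1]
gripper_width: -0.001
finger_force: 0.0
[[362.23951954 286.41130717]
 [362.61061472 282.01932596]
 [362.99176483 277.5039051 ]]
```

View pics/s4.png

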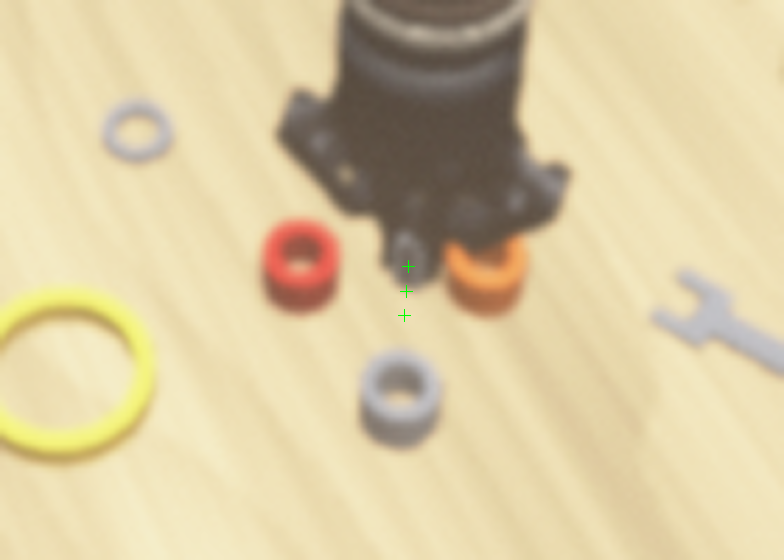

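The three crosses are the TCP and points 20 and 40 mm behind it; the real fingertips end near the top cross. They are therefore about 40 mm short of the reported TCP, which agrees with the wrist picture. I'll regrasp with that correction.

```bash
python3 -m inch '{"slide":[[0,0,0],[0,0,0],[0,0,0],[0,0,0],[0,0,0],[0,0,-0.04],[0,0,-0.08],[0,0,-0.11],[0,0,-0.117],[0,0,-0.122],[0,0,-0.122],[0,0,-0.122]],"dr":[[0,0,0],[0,0,0],[0,0,0],[0,0,0],[0,0,0],[0,0,0],[0,0,0],[0,0,0],[0,0,0],[0,0,0],[0,0,0],[0,0,0]],"claw":[0,0,0,0,0,0,0,0,0,0,0,0]}'
python3 -m inch '{"slide":[[0,0,0],[0,0,0],[0,0,0],[0,0,0],[0,0,0],[0,0,0]],"dr":[[0,0,0],[0,0,0],[0,0,0],[0,0,0],[0,0,0],[0,0,0]],"claw":[1,1,1,1,1,1]}' 50
```

```text
time: 5.15
eef_pos: [0.5099, -0.3045, -0.0342]
ee_rot: [3.139, -0.001, 0.781]
contact_force: [0.7, -0.2, -0.7]
gripper_width: 1.0
finger_force: 0.0
time: 5.75
eef_pos: [0.5096, -0.3043, -0.0345]
ee_rot: [3.139, -0.001, 0.781]
contact_force: [-0.3, 0.6, 6.7]
gripper_width: 0.45
finger_force: 54.6
```

The collar is gripped at about 38 mm opening. Next I'll lift it and move to where the wrist camera sees both arbor and knob.

```bash
python3 -m inch '{"slide":[[0,0,0.03],[0,0,0.07],[0,0,0.12],[0,0.03,0.17],[0.02,0.07,0.2],[0.03,0.12,0.22],[0.04,0.165,0.24],[0.05,0.21,0.26],[0.06,0.25,0.28],[0.07,0.3,0.295],[0.08,0.34,0.295],[0.09,0.371,0.295],[0.09,0.371,0.295],[0.09,0.371,0.295],[0.09,0.371,0.295]],"dr":[[0,0,0],[0,0,0],[0,0,8],[0,0,16],[0,0,24],[0,0,32],[0,0,40],[0,0,48],[0,0,56],[0,0,64],[0,0,64],[0,0,64],[0,0,64],[0,0,64],[0,0,64]],"claw":[1,1,1,1,1,1,1,1,1,1,1,1,1,1,1]}'
python3 - <<'E'
from h import *
import pickle
o=sensors.get_obs(); m=viewer.camera_model("wrist"); im=viewer.capture("wrist"); cv2.imwrite("pics/w5.png",im)
print(o["eef_pos"],o["ee_rot"],o["joint_positions"].round(2))
for t,z in [("arbor_foot",.104),("knob_grip",.094),("stand",0)]:
    for d in viewer.spot_point("wrist",t): print(t,d["conf"],d["pixel"],at(m,d["pixel"],z).round(4))
t=viewer.camera_model("top");im=viewer.capture("top")
for n,z in [("arbor_foot",.104),("knob_grip",.094),("stand",0)]:
    for d in viewer.spot_point("top",n): print("top",n,d["conf"],d["pixel"],at(t,d["pixel"],z).round(4))
pickle.dump((o,m),open("v5.pkl","wb"))
E
```

```text
time: 7.25
eef_pos: [0.5983, 0.0664, 0.2588]
ee_rot: [-3.141, 0.0, 1.897]
contact_force: [0.2, -0.4, -1.5]
gripper_width: 0.457
finger_force: 51.2
[0.5983371  0.06643802 0.25876576] [-3.14074607e+00  1.74025102e-04  1.89724774e+00] [ 0.11  0.29  0.3   1.58 -0.    1.36]
arbor_foot 0.72 [319.2, 27.7] [0.5503 0.2107 0.104 ]
knob_grip 0.66 [322.2, 140.5] [0.5903 0.1039 0.094 ]
stand 0.66 [201.7, 226.6] [ 0.4559 -0.0988  0.    ]
stand 0.6 [317.0, 90.2] [0.5661 0.1561 0.    ]
top arbor_foot 0.73 [270.2, 193.8] [0.5463 0.2073 0.104 ]
top stand 0.78 [293.7, 185.7] [0.5803 0.1496 0.    ]
```

View pics/w5.png

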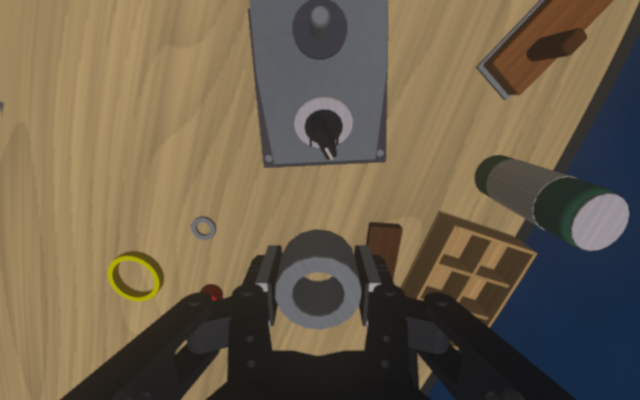

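The wrist view shows the arbor and shoulder at (320,28), the knob at (323,128) with its white mark pointing downslope, and the held collar at (318,285). The measured foot-to-knob distance of 114 mm matches the drawing. I'll move above the arbor with the collar still high and look again.

```bash
python3 -m inch '{"slide":[[-0.015,0.045,0],[-0.03,0.095,-0.03],[-0.048,0.144,-0.06],[-0.048,0.144,-0.069],[-0.048,0.144,-0.069],[-0.048,0.144,-0.069],[-0.048,0.144,-0.069]],"dr":[[0,0,0],[0,0,0],[0,0,0],[0,0,0],[0,0,0],[0,0,0],[0,0,0]],"claw":[1,1,1,1,1,1,1]}'
python3 - <<'E'
from h import *
import pickle
o=sensors.get_obs(); m=viewer.camera_model("wrist"); im=viewer.capture("wrist"); cv2.imwrite("pics/w6.png",im)
pickle.dump((o,m),open("v6.pkl","wb"))
R=Ro.from_euler("xyz",o["ee_rot"])
print(o["eef_pos"],o["ee_rot"])
for d in viewer.spot_point("wrist","arbor_foot"): print(d["conf"],d["pixel"],at(m,d["pixel"],.104).round(4))
for d in viewer.spot_point("wrist","collar"): print("collar",d["conf"],d["pixel"],at(m,d["pixel"],o["eef_pos"][2]+.0345).round(4))
for d in viewer.silhouettes("wrist","collar"):
    y,x=np.where(d["mask"]); print(d["conf"],d["pixel"],x.min(),x.max(),y.min(),y.max())
e=o["eef_pos"]; c=im.copy(); a=np.linspace(0,2*np.pi,40)
def circ(x,y,z,r,col):
    cv2.polylines(c,[proj(m,[[x+r*np.cos(t),y+r*np.sin(t),z] for t in a]).round().astype(int)],True,col,1)
fx,fy=.5503,.2107
circ(fx,fy,.104,.028,(0,0,255)); circ(fx,fy,.154,.0065,(0,255,0)); 
zb=e[2]+.0345
for z in (zb,zb+.03): circ(e[0],e[1],z,.02,(255,0,255))
circ(e[0],e[1],zb+.03,.0115,(255,255,0))
cv2.imwrite("pics/w6a.png",cv2.resize(c[100:400,160:480],(640,600),interpolation=cv2.INTER_CUBIC))
E
```

```text
time: 8.35
eef_pos: [0.5516, 0.2105, 0.1912]
ee_rot: [3.14, 0.0, 1.897]
contact_force: [0.4, 0.3, -1.9]
gripper_width: 0.453
finger_force: 51.2
[0.55157265 0.21050963 0.19122979] [3.13980396e+00 3.07848359e-04 1.89682464e+00]
0.56 [315.6, 192.8] [0.5493 0.2096 0.104 ]
collar 0.87 [211.6, 391.5] [0.5159 0.0908 0.2257]
collar 0.78 [319.8, 259.7] [0.552  0.2105 0.2257]
collar 0.62 [316.9, 194.2] [0.5386 0.2453 0.2257]
0.78 [206.3, 391.9] 194 217 382 399
0.73 [320.6, 281.1] 275 361 229 330
```

View pics/w6a.png

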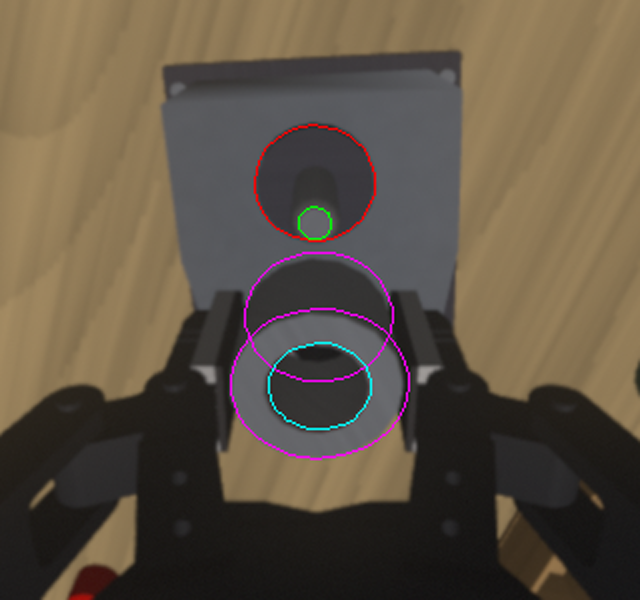

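The overlaid model circles fit the shoulder, arbor tip and held collar to about 0.5 mm. I need -1 mm in x, then straight down, checking forces.

```bash
python3 -m inch '{"slide":[[-0.001,0,-0.02],[-0.001,0,-0.04],[-0.001,0,-0.055],[-0.001,0,-0.065],[-0.001,0,-0.07],[-0.001,0,-0.075],[-0.001,0,-0.08],[-0.001,0,-0.085],[-0.001,0,-0.085]],"dr":[[0,0,0],[0,0,0],[0,0,0],[0,0,0],[0,0,0],[0,0,0],[0,0,0],[0,0,0],[0,0,0]],"claw":[1,1,1,1,1,1,1,1,1]}'
```

```text
time: 9.45
eef_pos: [0.5495, 0.2111, 0.1045]
ee_rot: [-3.141, 0.0, 1.898]
contact_force: [-0.7, -0.5, -1.5]
gripper_width: 0.456
finger_force: 51.3
```

```bash
python3 -m inch '{"slide":[[0.0005,0,-0.01],[0.0005,0,-0.02],[0.0005,0,-0.026],[0.0005,0,-0.03],[0.0005,0,-0.032],[0.0005,0,-0.032],[0.0005,0,-0.032]],"dr":[[0,0,0],[0,0,0],[0,0,0],[0,0,0],[0,0,0],[0,0,0],[0,0,0]],"claw":[1,1,1,1,1,1,1]}'
sleep 0; python3 -m inch '{"slide":[[0,0,-0.001],[0,0,-0.002],[0,0,-0.002]],"dr":[[0,0,0],[0,0,0],[0,0,0]],"claw":[1,1,1]}'
```

```text
time: 10.15
eef_pos: [0.5504, 0.2112, 0.0732]
ee_rot: [3.141, -0.0, 1.898]
contact_force: [0.3, 0.1, -2.0]
gripper_width: 0.454
finger_force: 51.3
time: 10.45
eef_pos: [0.5502, 0.2112, 0.071]
ee_rot: [-3.142, -0.0, 1.898]
contact_force: [0.5, -0.4, -2.0]
gripper_width: 0.454
finger_force: 51.3
```

```bash
python3 -m inch '{"slide":[[0,0,-0.001],[0,0,-0.002],[0,0,-0.002]],"dr":[[0,0,0],[0,0,0],[0,0,0]],"claw":[1,1,1]}'
python3 -m inch '{"slide":[[0,0,-0.001],[0,0,-0.0015],[0,0,-0.0015]],"dr":[[0,0,0],[0,0,0],[0,0,0]],"claw":[1,1,1]}'
```

```text
time: 10.75
eef_pos: [0.5502, 0.2112, 0.069]
ee_rot: [3.141, -0.0, 1.898]
contact_force: [-0.1, 1.0, -1.9]
gripper_width: 0.453
finger_force: 51.7
time: 11.05
eef_pos: [0.5503, 0.2112, 0.069]
ee_rot: [3.14, -0.0, 1.898]
contact_force: [-3.5, -1.6, 7.3]
gripper_width: 0.454
finger_force: 55.2
```

Seated, with 7 N of support from the shoulder. I'll open, rise straight up, and go look at the knob.

```bash
python3 -m inch '{"slide":[[0,0,0],[0,0,0],[0,0,0],[0,0,0],[0,0,0],[0,0,0.03],[0,0,0.06],[0,0,0.1],[0,0,0.14],[0.015,-0.045,0.15],[0.03,-0.09,0.15],[0.048,-0.13,0.15],[0.048,-0.13,0.15],[0.048,-0.13,0.15]],"dr":[[0,0,0],[0,0,0],[0,0,0],[0,0,0],[0,0,0],[0,0,0],[0,0,0],[0,0,0],[0,0,0],[0,0,0],[0,0,0],[0,0,0],[0,0,0],[0,0,0]],"claw":[0,0,0,0,0,0,0,0,0,0,0,0,0,0]}'
python3 - <<'E'
from h import *
import pickle
o=sensors.get_obs(); m=viewer.camera_model("wrist"); im=viewer.capture("wrist"); cv2.imwrite("pics/w7.png",im)
pickle.dump((o,m),open("v7.pkl","wb"))
print(o["eef_pos"],o["ee_rot"],o["joint_positions"].round(2))
for t,z in [("arbor_foot",.104),("knob_grip",.094),("collar",.104)]:
    for d in viewer.spot_point("wrist",t): print(t,d["conf"],d["pixel"],at(m,d["pixel"],z).round(4))
for t in ["knob","knob_grip"]:
    for d in viewer.silhouettes("wrist",t):
        y,x=np.where(d["mask"]); print(t,d["conf"],d["pixel"],x.min(),x.max(),y.min(),y.max())
# overlay bar model for q candidates
c=im.copy(); f=np.array([.5503,.2109]); g=[]
yaw=np.deg2rad(110.5); S=Ro.from_euler("z",yaw)
org=np.r_[f,0]-S.apply([.06,0,0]); ax=np.array([-.5,0,.866]); dn=np.array([-.866,0,-.5]); side=np.cross(ax,dn)
kg=np.array([-.054,0,.094])
W=lambda p: org+S.apply(p)
def ln(P,col): cv2.polylines(c,[proj(m,[W(p) for p in P]).round().astype(int)],True,col,1)
a=np.linspace(0,2*np.pi,40)
ln([kg-.037*ax+.036*(np.cos(t)*dn+np.sin(t)*side) for t in a],(0,0,255))
print("kg px",proj(m,W(kg)),W(kg))
cv2.imwrite("pics/w7a.png",cv2.resize(c[40:240,220:420],(600,600),interpolation=cv2.INTER_CUBIC))
E
```

```text
time: 12.45
eef_pos: [0.5984, 0.0802, 0.2172]
ee_rot: [-3.141, -0.0, 1.896]
contact_force: [0.4, 0.7, 0.0]
gripper_width: 1.002
finger_force: 0.0
[0.59840956 0.08020319 0.21716271] [-3.14109489e+00 -4.41546313e-04  1.89559632e+00] [0.13 0.28 0.19 1.48 0.   1.38]
arbor_foot 0.81 [314.0, 35.2] [0.5509 0.2091 0.104 ]
arbor_foot 0.64 [121.1, 294.5] [ 0.4179 -0.1235  0.104 ]
knob_grip 0.84 [318.0, 158.1] [0.5899 0.1044 0.094 ]
collar 0.63 [314.7, 31.1] [0.5504 0.2124 0.104 ]
collar 0.56 [246.0, 343.8] [ 0.5783 -0.1448  0.104 ]
knob 0.63 [318.7, 144.7] 298 340 123 178
knob_grip 0.73 [319.6, 146.0] 298 340 123 178
kg px [[318.23937358 158.51636613]] [0.59022364 0.10411937 0.094     ]
```

View pics/w7a.png

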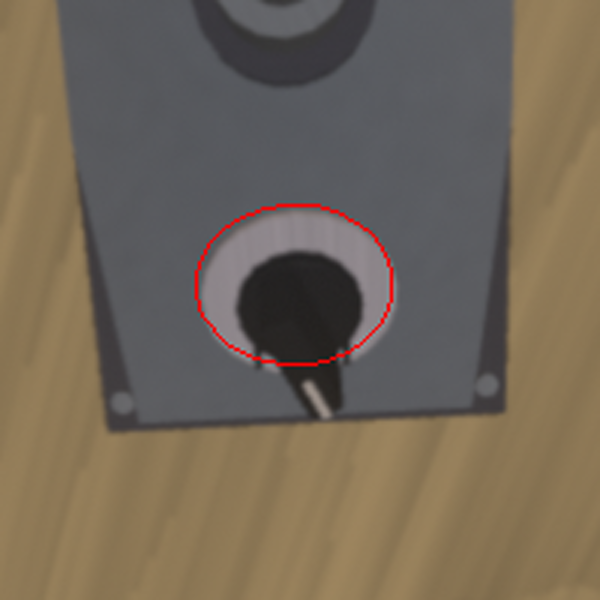

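The view shows the collar seated above and the knob with its white mark running from full-picture (322.7,167.7) to (328.7,178.7). I'll compute the bar angle and the grasp pose.

```bash
python3 - <<'E'
from h import *
import pickle
o,m=pickle.load(open("v7.pkl","rb"))
S=Ro.from_euler("z",np.deg2rad(110.5)); org=np.array([.5503,.2109,0])-S.apply([.06,0,0])
ax=S.apply([-.5,0,.8660254]); dn=S.apply([-.8660254,0,-.5]); right=np.cross(ax,dn); kg=org+S.apply([-.054,0,.094])
p0=kg+.009*ax; ang=[]
for px in [(322.7,167.7),(328.7,178.7)]:
    c,d=ray(m,px); P=c+d*((p0-c)@ax)/(d@ax); v=P-p0; print("dn",v@dn,"right",v@right,"ang",np.arctan2(v@right,v@dn)); ang.append((v@dn,v@right))
v=np.array(ang[1]); th=np.arctan2(v[1],v[0]); print("q0",.6-th)
for q in (.6-th,):
    b=np.cos(.6-q)*dn+np.sin(.6-q)*right
    R=Ro.from_matrix(np.column_stack([-b,np.cross(-ax,-b),-ax]))
    R0=Ro.from_euler("xyz",o["ee_rot"])
    print("ax",ax,"turn deg",np.rad2deg((R*R0.inv()).as_rotvec()))
    for k in (.09,.0): print(k,"slide",(kg+(k-.055)*ax-o["eef_pos"]).round(4))
    # overlay check
    im=cv2.imread("pics/w7.png"); y=np.cross(ax,b)
    for h in (.009,): print("bar corners px",proj(m,[kg+h*ax+s*.022*b+t*.007*y for s,t in((1,1),(1,-1),(-1,-1),(-1,1))]).round(1).tolist())
E
```

```text
dn 0.004583880154918354 right 0.004224346615242131 ang 0.7446028847201431
dn 0.020442542494298353 right 0.010266135302359394 ang 0.46540178060952564
q0 0.13459821939047434
ax [ 0.17510369 -0.46833609  0.8660254 ] turn deg [30.12227107  3.24748233 27.88590327]
0.09 slide [-0.0021  0.0075 -0.0929]
0.0 slide [-0.0178  0.0497 -0.1708]
bar corners px [[334.3, 175.8], [322.4, 180.5], [301.1, 152.1], [313.9, 146.5]]
```

```bash
python3 - <<'E'
from h import *
import pickle
o,m=pickle.load(open("v7.pkl","rb")); im=cv2.imread("pics/w7.png")
S=Ro.from_euler("z",np.deg2rad(110.5)); org=np.array([.5503,.2109,0])-S.apply([.06,0,0])
ax=S.apply([-.5,0,.8660254]); dn=S.apply([-.8660254,0,-.5]); right=np.cross(ax,dn); kg=org+S.apply([-.054,0,.094])
# rectify the planes of plate (h=-.035), disc top (-.023), bar top (+.009): 0.2 mm/px
def rect(h):
    g=np.arange(-45,45,.2)/1000; A,B=np.meshgrid(g,g)  # cols=right, rows=dn
    P=proj(m,(kg+h*ax+A[...,None]*right+B[...,None]*dn).reshape(-1,3)).reshape(450,450,2).astype(np.float32)
    return cv2.remap(cv2.cvtColor(im,cv2.COLOR_BGR2GRAY),P[...,0],P[...,1],cv2.INTER_CUBIC)
r=rect(-.035); d=rect(-.023); b=rect(.009)
# plate edge along rows through centre region: first bright crossing
for name,a,thr,rows in (("plate",r,115,range(-20,5,5)),):
    for y in rows:
        row=a[int((y+45)*5)].astype(int); xs=np.where(row>thr)[0]/5-45; xs=xs[abs(xs)<40]; print(name,y,xs.min(),xs.max(),(xs.min()+xs.max())/2,"expect half",np.sqrt(36**2-y**2).round(1))
for y in range(-20,1,5):
    row=d[int((y+45)*5)].astype(int); xs=np.where(row<75)[0]/5-45; xs=xs[abs(xs)<27]; print("disc",y,xs.min(),xs.max(),(xs.min()+xs.max())/2,"half",np.sqrt(max(0,23**2-y**2)).round(1))
cl=cv2.createCLAHE(8,(3,3)).apply(b); v=np.hstack([cv2.resize(np.clip(b.astype(float)*5-60,0,255).astype(np.uint8),(400,400)),cv2.resize(cl,(400,400))])
for k in(0,400): cv2.circle(v,(k+200,200),3,255,1)
cv2.imwrite("pics/r8.png",v)
E
```

```text
plate -20 -26.0 29.799999999999997 1.8999999999999986 expect half 29.9
plate -15 -29.0 33.0 2.0 expect half 32.7
plate -10 -31.6 35.2 1.8000000000000007 expect half 34.6
plate -5 -33.0 36.599999999999994 1.7999999999999972 expect half 35.7
plate 0 -33.8 37.2 1.7000000000000028 expect half 36.0
disc -20 -13.399999999999999 16.6 1.6000000000000014 half 11.4
disc -15 -17.0 20.599999999999994 1.7999999999999972 half 17.4
disc -10 -18.8 22.400000000000006 1.8000000000000025 half 20.7
disc -5 -20.0 23.599999999999994 1.7999999999999972 half 22.4
disc 0 -20.0 23.599999999999994 1.7999999999999972 half 23.0
```

View pics/r8.png

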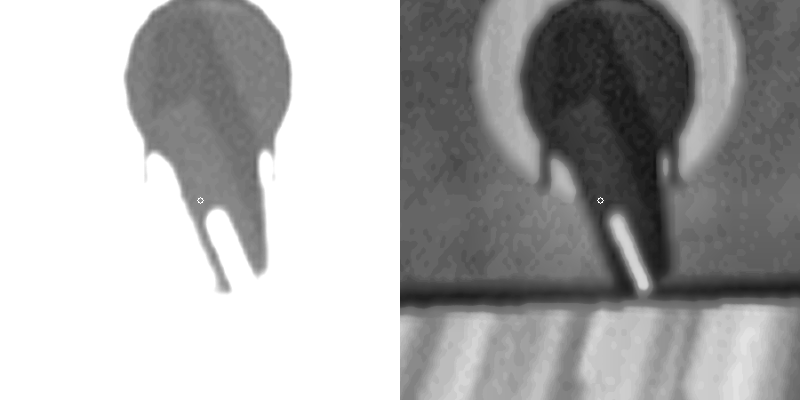

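The rectified view shows the knob axis 1.8 mm to the right of my model, and the bar at about 0.37 rad from the fall line, so the knob angle starts near 0.23. I'll recompute the grasp.

```bash
cat > k.py <<'E'
from h import *
S=Ro.from_euler("z",np.deg2rad(110.5)); org=np.array([.5503,.2109,0])-S.apply([.06,0,0])
ax=S.apply([-.5,0,.8660254]); dn=S.apply([-.8660254,0,-.5]); right=np.cross(ax,dn); kg=org+S.apply([-.054,0,.094])+.0018*right
def tool(q,k):
    b=np.cos(.6-q)*dn+np.sin(.6-q)*right
    return kg+(k-.055)*ax, Ro.from_matrix(np.column_stack([-b,np.cross(-ax,-b),-ax]))
def rep(q,ks,o):
    R0=Ro.from_euler("xyz",o["ee_rot"])
    for k in ks:
        p,R=tool(q,k); print(k,"slide",(p-o["eef_pos"]).round(4),"turn",np.rad2deg((R*R0.inv()).as_rotvec()).round(1))
E
python3 -c "
from k import *
print(kg,right,ax); rep(.23,(.09,0),sensors.get_obs())"
```

```text
[0.59190965 0.10474974 0.094     ] [ 9.36672183e-01  3.50207379e-01 -2.77555756e-17] [ 0.17510369 -0.46833609  0.8660254 ]
0.09 slide [ 0.0002  0.006  -0.0933] turn [29.8  4.8 22.3]
0 slide [-0.0156  0.0482 -0.1712] turn [29.8  4.8 22.3]
```

```bash
python3 -m inch '{"slide":[[0,0,0],[0,0,0],[0,0,0],[0,0,-0.02],[0,0.003,-0.05],[0,0.006,-0.093],[0,0.006,-0.093],[0,0.006,-0.093],[0,0.006,-0.093]],"dr":[[6,1,4.5],[12,2,9],[18,3,13.5],[24,4,18],[29.8,4.8,22.3],[29.8,4.8,22.3],[29.8,4.8,22.3],[29.8,4.8,22.3],[29.8,4.8,22.3]],"claw":[0,0,0,0,0,0,0,0,0]}'
python3 -c "
from k import *
o=sensors.get_obs();print(o['joint_positions'].round(2)); rep(.23,(.09,0),o)"
```

```text
time: 13.65
eef_pos: [0.5992, 0.0879, 0.1277]
ee_rot: [2.934, -0.482, 2.35]
contact_force: [0.5, -0.5, -0.2]
gripper_width: 1.003
finger_force: 0.0
[-0.1   0.47  0.16  1.51  0.46  0.68]
0.09 slide [-0.0012  0.0004 -0.0033] turn [0.1 0.2 0. ]
0 slide [-0.017   0.0426 -0.0813] turn [0.1 0.2 0. ]
```

```bash
python3 - <<'E'
from k import *
m=viewer.camera_model("wrist"); im=cv2.cvtColor(viewer.capture("wrist"),cv2.COLOR_BGR2GRAY)
print([(d["conf"],d["pixel"]) for d in viewer.spot_point("wrist","knob_grip")],proj(m,kg))
g=np.arange(-45,45,.2)/1000; A,B=np.meshgrid(g,g)
def rect(h):
    P=proj(m,(kg+h*ax+A[...,None]*right+B[...,None]*dn).reshape(-1,3)).reshape(450,450,2).astype(np.float32)
    return cv2.remap(im,P[...,0],P[...,1],cv2.INTER_CUBIC)
r=rect(-.035); r8=cv2.medianBlur(r,5); w=(r8>115)&(np.hypot(A,B)<.042)
ys,xs=np.where(w); h=cv2.convexHull(np.column_stack([xs,ys]).astype(np.int32)); print("plate circle",cv2.minEnclosingCircle(h)[0],np.array(cv2.minEnclosingCircle(h))[1]/5, (np.array(cv2.minEnclosingCircle(h)[0])/5-45).round(1))
b=rect(.009); w=((b>115)&(np.hypot(A,B)<.024)&(B>0)).astype(np.uint8)
n,l,st,ce=cv2.connectedComponentsWithStats(w)
for i in range(1,n):
    if st[i,4]>60:
        ys,xs=np.where(l==i); f=cv2.fitLine(np.column_stack([xs,ys]).astype(np.float32),2,0,.01,.01).ravel(); print("blob mm",(ce[i]/5-45).round(1),st[i,4],"bbox",(st[i,:4]/5).round(1),"ang",np.arctan(f[0]/f[1]))
E
```

```text
[(0.68, [314.8, 210.4])] [[316.64271629 212.60712726]]Traceback (most recent call last):
  File "<stdin>", line 9, in <module>
ValueError: setting an array element with a sequence. The requested array has an inhomogeneous shape after 1 dimensions. The detected shape was (2,) + inhomogeneous part.
```

```bash
python3 - <<'E'
from k import *
m=viewer.camera_model("wrist"); im=cv2.cvtColor(viewer.capture("wrist"),cv2.COLOR_BGR2GRAY)
g=np.arange(-45,45,.2)/1000; A,B=np.meshgrid(g,g)
def rect(h):
    P=proj(m,(kg+h*ax+A[...,None]*right+B[...,None]*dn).reshape(-1,3)).reshape(450,450,2).astype(np.float32)
    return cv2.medianBlur(cv2.remap(im,P[...,0],P[...,1],cv2.INTER_CUBIC),5)
r=rect(-.035)
for y in (-25,-20,-15,-10,0,10):
    xs=np.where((r[int((y+45)*5)]>115))[0]/5-45; xs=xs[abs(xs)<41]; print("plate",y,xs.min() if len(xs) else 0,xs.max() if len(xs) else 0,np.sqrt(36**2-y*y).round(1))
b=rect(.009); w=((b>115)&(np.hypot(A,B)<.026)&(B>0)).astype(np.uint8)
n,l,st,ce=cv2.connectedComponentsWithStats(w)
for i in range(1,n):
    if st[i,4]>60:
        ys,xs=np.where(l==i); f=cv2.fitLine(np.column_stack([xs,ys]).astype(np.float32),2,0,.01,.01).ravel(); print("blob mm",(ce[i]/5-45).round(1),st[i,4],"bbox",(st[i,:4]/5-[45,45,0,0]).round(1),"ang",np.arctan(f[0]/f[1]))
E
```

```text
plate -25 -24.0 24.799999999999997 25.9
plate -20 -28.4 29.200000000000003 29.9
plate -15 -31.4 32.2 32.7
plate -10 -33.4 34.400000000000006 34.6
plate 0 -35.2 35.8 36.0
plate 10 -33.8 35.0 34.6
blob mm [-22.7   5. ] 1392 bbox [-26.    0.    6.8  12. ] ang 0.1314399
blob mm [15.4  4. ] 1734 bbox [11.2  0.  10.8 10.4] ang -0.6974609
blob mm [ 5.4 11.9] 1290 bbox [ 0.8  3.2  9.2 17.2] ang 0.40260082
blob mm [-9.9 12.1] 3094 bbox [-17.    5.2  16.   12. ] ang 1.201103
```

Knob centre checks to 0.4 mm and the bar angle agrees (knob near 0.19). I'll move in along the knob axis and close.

```bash
python3 -m inch '{"slide":[[-0.006,0.014,-0.027],[-0.011,0.028,-0.054],[-0.015,0.038,-0.072],[-0.017,0.0425,-0.081],[-0.017,0.0425,-0.081],[-0.017,0.0425,-0.081]],"dr":[[0,0,0],[0,0,0],[0,0,0],[0,0,0],[0,0,0],[0,0,0]],"claw":[0,0,0,0,0,0]}'
python3 -m inch '{"slide":[[0,0,0],[0,0,0],[0,0,0],[0,0,0],[0,0,0],[0,0,0],[0,0,0],[0,0,0]],"dr":[[0,0,0],[0,0,0],[0,0,0],[0,0,0],[0,0,0],[0,0,0],[0,0,0],[0,0,0]],"claw":[1,1,1,1,1,1,1,1]}' 60
python3 -c "
from k import *
o=sensors.get_obs();print(o['joint_positions'].round(2)); rep(.19,(0,),o);rep(1.1,(0,),o)"
```

```text
time: 14.4
eef_pos: [0.582, 0.1296, 0.0449]
ee_rot: [2.936, -0.484, 2.348]
contact_force: [0.1, 0.2, 0.7]
gripper_width: 1.001
finger_force: 0.0
time: 15.2
eef_pos: [0.5837, 0.1299, 0.0449]
ee_rot: [2.933, -0.483, 2.349]
contact_force: [7.4, 1.1, 4.3]
gripper_width: 0.157
finger_force: 61.0
[-0.04  0.46 -0.03  1.29  0.48  0.75]
0 slide [-0.0014  0.0006  0.0015] turn [ 0.4 -0.9  2.1]
0 slide [-0.0014  0.0006  0.0015] turn [ -8.6  23.6 -43.1]
```

The bar is gripped at 13 mm. I'll turn it clockwise about the knob axis, 50 degrees in total.

```bash
python3 -m inch '{"slide":[[0.001,0,0],[0.001,0,0],[0.001,0,0],[0.001,0,0],[0.001,0,0]],"dr":[[-1.05,2.8,-5.2],[-2.1,5.6,-10.4],[-3.15,8.4,-15.6],[-4.2,11.2,-20.8],[-4.2,11.2,-20.8]],"claw":[1,1,1,1,1]}'
python3 -m inch '{"slide":[[0,0,0],[0,0,0],[0,0,0],[0,0,0],[0,0,0],[0,0,0],[0,0,0]],"dr":[[-1.05,2.8,-5.2],[-2.1,5.6,-10.4],[-3.15,8.4,-15.6],[-4.2,11.2,-20.8],[-4.55,12.1,-22.5],[-4.55,12.1,-22.5],[-4.55,12.1,-22.5]],"claw":[1,1,1,1,1,1,1]}'
```

```text
time: 15.7
eef_pos: [0.5832, 0.1297, 0.0448]
ee_rot: [-3.114, -0.522, 1.868]
contact_force: [1.4, -1.4, 6.1]
gripper_width: 0.156
finger_force: 61.3
time: 16.4
eef_pos: [0.5826, 0.1297, 0.0449]
ee_rot: [-2.872, -0.454, 1.362]
contact_force: [-1.1, -3.2, 7.7]
gripper_width: 0.155
finger_force: 61.5
```

```bash
python3 -c "
from k import *
o=sensors.get_obs();print(o['joint_positions'].round(2),o['wrist_torque'].round(2),o['wrist_torque']@ax); rep(1.1,(0,),o)"
```

```text
[-0.04  0.46 -0.03  1.29  0.48  1.63] [-0.14  0.67  0.35] -0.03708021115945639
0 slide [-0.0004  0.0008  0.0014] turn [0.  0.  0.3]
```

The tool angle corresponds to a knob angle of about 1.1 with almost no axial torque, so the detent is past. I'll open, back out along the axis, and check.

```bash
python3 -m inch '{"slide":[[0,0,0],[0,0,0],[0,0,0],[0,0,0],[0,0,0],[0,0,0],[0.005,-0.014,0.026],[0.01,-0.028,0.052],[0.0158,-0.042,0.078],[0.0158,-0.042,0.078],[0.0158,-0.042,0.078]],"dr":[[0,0,0],[0,0,0],[0,0,0],[0,0,0],[0,0,0],[0,0,0],[0,0,0],[0,0,0],[0,0,0],[0,0,0],[0,0,0]],"claw":[0,0,0,0,0,0,0,0,0,0,0]}'
python3 - <<'E'
from k import *
m=viewer.camera_model("wrist"); I=viewer.capture("wrist"); im=cv2.cvtColor(I,cv2.COLOR_BGR2GRAY); cv2.imwrite("pics/w9.png",I)
g=np.arange(-45,45,.2)/1000; A,B=np.meshgrid(g,g)
P=proj(m,(kg+.009*ax+A[...,None]*right+B[...,None]*dn).reshape(-1,3)).reshape(450,450,2).astype(np.float32)
b=cv2.medianBlur(cv2.remap(im,P[...,0],P[...,1],cv2.INTER_CUBIC),5)
w=((b>105)&(np.hypot(A,B)<.026)&(B>0)).astype(np.uint8); n,l,st,ce=cv2.connectedComponentsWithStats(w)
for i in range(1,n):
    if st[i,4]>60:
        ys,xs=np.where(l==i); f=cv2.fitLine(np.column_stack([xs,ys]).astype(np.float32),2,0,.01,.01).ravel(); c=ce[i]/5-45; print("blob mm",c.round(1),st[i,4],"ang",np.arctan(f[0]/f[1]),np.arctan2(c[0],c[1]),"q",.6-np.arctan(f[0]/f[1]))
f=np.array([.5503,.2109]); 
for cam in("wrist","side","top"):
    mm=viewer.camera_model(cam)
    if cam!="wrist": viewer.capture(cam)
    for d in viewer.spot_point(cam,"collar"): print(cam,d["conf"],d["pixel"],at(mm,d["pixel"],.104).round(3))
    print(cam,"foot px",proj(mm,[*f,.104]))
E
```

```text
time: 17.5
eef_pos: [0.5985, 0.0874, 0.1215]
ee_rot: [-2.872, -0.453, 1.361]
contact_force: [0.8, -0.3, -1.6]
gripper_width: 0.998
finger_force: 0.0
blob mm [-14.8   3.8] 1734 ang 0.82760733 -1.3221207516921354 q -0.22760731
blob mm [23.5  4.7] 959 ang -0.055726606 1.3733598511123162 q 0.6557266
blob mm [-5.8 11.3] 1456 ang -0.49768716 -0.47524453610545286 q 1.0976872
blob mm [10.6 12.9] 4189 ang -1.2760255 0.6876320184666189 q 1.8760256
wrist 0.96 [257.5, 87.6] [0.553 0.21  0.104]
wrist foot px [[254.40665859  87.65082767]]
side 0.65 [302.1, 158.5] [0.553 0.214 0.104]
side 0.61 [376.5, 280.2] [ 0.545 -0.312  0.104]
side 0.45 [342.5, 281.3] [ 0.465 -0.279  0.104]
side foot px [[301.60995955 159.35049129]]
top 0.6 [198.7, 245.4] [0.402 0.406 0.104]
top 0.44 [428.2, 185.9] [ 0.569 -0.233  0.104]
top 0.44 [417.3, 213.1] [ 0.493 -0.201  0.104]
top foot px [[268.91672678 192.3784212 ]]
```

The white mark gives a knob angle of about 1.09 after release, the collar sits on the arbor foot in both the wrist and side views, and the gripper is clear. I'll hand in the job.

```bash
python3 -c "
from workcell import bot
print(bot.close_job())"
```

```text
the job is handed in; nothing more can be done
None
```

The collar was carried down onto the arbor's shoulder, the knob was turned past its detent and read about 1.09 rad after release, and the job was handed in at about 18 s; the hand-in returned no verdict.

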